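Put the sample tube away and work the tray's sticky cover shut

ROBOT

A 7-joint arm with a two-finger parallel gripper is mounted at the origin on the work surface; the furniture and walls round the work are solid. World frame = base frame: x ahead of the robot, y to its left, z up, the work surface at z = 0. Lengths are in m, angles in degrees, forces in N, time in s.
With the tool pointing down it reaches from about 0.4 to 0.9 m from the base axis. Payload 5.6 kg.
Tool frame: the origin (TCP) lies on the centre line of the jaws, within the pads' length; the fingertips stand 19 mm ahead of it and the grasp point (between the pads) is the TCP; z points along the fingers, y is the direction in which the jaws open and shut (so a half turn about z gives the same grasp; the last joint's range is limited). The gripper opens to 92 mm and grips with 3 to 60 N. Pads are 20 mm wide; open, the fingers measure 128 mm over their backs; the gripper's body (75 mm by 189 mm) begins 69 mm behind the grasp point.
Start: joints at [71.734, 26.786, -0.665, 91.828, 0.344, 61.387, -3.226], TCP at [0.177, -0.625, 0.234] pointing down, gripper open.
Joint ranges: [-144.91, 144.91], [-17.63, 115.5], [-89.93, 88.59], [15.96, 139.68], [-74.01, 254.01], [8.47, 105.57], [-167.45, 167.45]. Speed limits (degrees/s): [147.25, 147.25, 180, 180, 180, 180, 180].

INTERFACE

Orientations are given as a 3x3 rotation matrix whose columns are the frame's x, y, z axes.
In Python, from rig import manip gives the robot as it stands. Calls block until the motion is done:
- manip.reach(position, orientation): joint-space move of the TCP to a pose.
- manip.move_linear(position, attitude=None, rate=0.15, stop_force=None): straight line of the TCP; attitude=None keeps the orientation; rate is the mean speed in m/s. With stop_force (N) it stops when the force on the tool has changed by that much, and returns True; else False.
- manip.goto_joints(angles): joint-space move.
- manip.command_gripper(opening, grasp_force=None): finger opening in m; grasp_force is the grip in N (None keeps the last); returns when the fingers have stopped.
- manip.sleep(seconds).
- manip.ik(position, orientation): joint angles nearest the present ones, or None.
- manip.camera(name): name is "scene" or "top"; returns a dict with "color" (384x512x3 uint8, blue, green, red), "vfov" (degrees; the focal length in pixels is half the picture's height over the tangent of half this angle, whatever the lens; pixels are square), "cx", "cy" (the principal point, pixels), "R" (3x3) and "t" (3): a world point X has camera coordinates R X + t. Camera axes: x right, y down, z forward; pixel columns grow to the right and rows downward; lengths in m; the calibration is good to about 2 mm. A picture is of the moment at which its call begins. There is no depth.
A pose or a line that the arm cannot do raises manip.PlanningError and nothing moves.
- manip.close_job(): hands the job in, once; it reports no verdict.
Readings, each from a call of its own:
- manip.get_time(): time.
- manip.get_joint_positions(): joint angles.
- manip.get_joint_vel(): joint speeds.
- manip.get_joint_efforts(): joint torques, N m.
- manip.get_eef_pos(): TCP position.
- manip.get_ee_rot(): TCP orientation.
- manip.get_wrist_force(): force on the tool from outside, world axes, zero at the start.
- manip.get_moment(): the same for the moment, N m.
- manip.get_opening(): finger opening in m.
Only numpy, scipy, OpenCV 4.12 (cv2) and the standard library are available. Lean on these libraries where they do the work, as an engineer would, in place of code of your own. Each camera call takes 0.05 s, during which the arm holds its last target.

TASK

Lay the capped sample tube from the desk flat in the open bay of the grey sample tray, beside the cup that stands in there, and let go of it. Then close the tray's sliding cover by its two knobs: it is a tight cover that jams when one end gets ahead of the other, so push the two ends forward in turn, never forcing it once it binds (30 N breaks the glides), until both ends are fully home, and finish with a firm push, about 15 N, on the last end against the stop. Leave the cup standing and do not knock the other things on the desk about.

Things in the scene. Friction and masses are not known exactly. Their poses are not given: they have to be found in the camera images.
- sample_tray: Grey case fixed to the desk, 294 (x) x 300 (y) x 66 mm. Origin: centre of underside; +x: the way the cover closes, away from the robot; +y left. A fixed deck (top z = 66 mm) roofs x = -147 to -5 mm; beyond it the open bay: floor z = 6 mm, y = -110 to 110 mm, far wall = stop at x = 135 mm. Side channels' tops z = 66 mm. With the cover open, x = 46 to 135 mm of the bay is free from above.
- cover: Aluminium plate, 240 mm wide, about 0.8 kg, sliding along the tray's x on four glides with 3 mm side play; origin midway between its knobs. Its rear edge is under the deck: only its knobs can be pushed. Pushing one knob swings that end ahead; some 18 to 26 mm ahead it wedges and no force moves it till the other end is brought past. An end slides at up to 8 N; wedged or home it pushes back harder.
- left_knob (a point): Left knob of the cover: upright black round roller turning freely on a pin, 16 mm diameter, its top 23 mm above deck and channels. This point is on its axis, 11.5 mm below its top (z = 78 mm in the tray's frame). With its end home it is at x = 112 mm, y about 100 mm in the tray's frame.
- right_knob (a point): Right knob of the cover, like the left one and 200 mm from it (y about -100 mm in the tray's frame); also home at x = 112 mm in the tray's frame. A cover that was pushed until it wedged may hold fast at first: a firmer push on the lagging knob (10 to 20 N) frees it, then it slides easily again.
- tube_centre (a point): Centre of the capped sample tube, the only tube, lying on the desk: 94 mm long along its y, barrel 13 mm diameter, cap 20 mm diameter at the -y end, small square foot tag of 18 mm at the +y end so that it lies still; this point is half-way along it, 9 mm above what it lies on. Its z is up. Grasp across the barrel.
- cup: Open sample cup, 45 mm across, 38 mm high, standing in the bay near its left (+y) end. Origin: centre of its underside.
- timer: Bench timer, 62 x 62 x 43 mm, loose, standing on the desk to the right. Origin: centre of its underside.
- label_roll: White roll of labels, 61 mm across, 40 mm high, loose on the desk to the right. Origin: centre of its underside.
- stapler: Stapler, 34 x 136 x 52 mm, loose on the desk to the left. Origin: centre of its underside.
- reagent: Reagent bottle, 48 mm across, 96 mm high, standing loose on the far table to the left. Origin: centre of its underside.
There are look-alikes about, which are no part of the job. Of the things that look like the part that bears tube_centre, the smaller one is meant.

How it is judged (in metres and radians):
On the way, in this order (a step that is already met when the one before it is completed fails the run):
1. the tube lies in the tray's bay, let go of, with the cover still open (x of tube_centre in the frame of sample_tray between 0.01 and 0.135 m and y of tube_centre in the frame of sample_tray between -0.11 and 0.11 m and z of tube_centre in the frame of sample_tray below 0.03 m and contact force between the fingers and tube below 0.1 N and x of each of left_knob, right_knob in the frame of sample_tray below 0.06 m), for 0.2 s.
2. with both ends of the cover within 3 mm of home, a knob is pushed with more than 8 N (x of each of left_knob, right_knob in the frame of sample_tray above 0.109 m and contact force between the fingers and cover above 8 N), for 0.02 s.
At the end, for the whole second after the job is handed in: Both knobs within 3 mm of their home position along the tray (x over 109 mm in the tray's frame) and the cover lying level in its channels at rest; the tube lies in the bay under the cover; the cup in the bay stands upright (x of each of left_knob, right_knob in the frame of sample_tray above 0.109 m and z of each of left_knob, right_knob in the frame of sample_tray below 0.082 m and x of tube_centre in the frame of sample_tray between 0 and 0.135 m and y of tube_centre in the frame of sample_tray between -0.11 and 0.11 m and z of tube_centre in the frame of sample_tray below 0.03 m and angle between cup's own z axis and vertical below 0.3 rad and linear speed of cover below 0.01 m/s and linear speed of cup below 0.02 m/s); the robot touches nothing.
It fails at once if the cover is forced: more than 30 N between gripper or arm and cover (contact force between any of the fingers, the arm and cover above 30 N).
It fails at once if the cup in the tray is tipped over (angle between cup's own z axis and vertical above 0.5 rad).
It fails at once if another thing on the desk is pushed more than 30 mm away (distance of any of timer, label_roll, stapler, reagent from where it was at the start of the episode above 0.03 m).
It also fails if it takes over 72 s, if anything falls off the work surface, if the arm or the gripper's body presses on something with over 40 N, if the wrist force passes 120 N, or if a joint passes its speed limit or range.

## Working session

There is one attempt and no reset: what is moved stays moved. The work goes in short steps, each a Python script; the robot and the scene stay as the last script left them, time stands still between calls to the robot, and variables do not carry over. Pictures are saved under pics/ and viewed, and the job is handed in when it is done.

```bash
ls; mkdir -p pics
python3 - <<'E'
from rig import manip
import cv2,numpy as np,pickle
for n in("scene","top"):
    c=manip.camera(n); cv2.imwrite(f"pics/{n}0.png",c["color"]); pickle.dump(c,open(f"{n}0.pkl","wb"))
    print(n,c["vfov"],c["cx"],c["cy"],np.round(c["R"],4).tolist(),np.round(c["t"],4).tolist(),[k for k in c])
print(manip.get_time(),manip.get_eef_pos(),manip.get_ee_rot(),manip.get_opening())
E
```

```text
pics
scene 46.589780827853936 246.08575092307865 192.39950727205087 [[0.8537, -0.5207, -0.0092], [-0.3769, -0.6056, -0.7009], [0.3593, 0.6018, -0.7132]] [-0.5167, 0.165, 1.5212] ['color', 'vfov', 'cx', 'cy', 'R', 't']
top 47.82019672955198 260.3980759352893 191.87025386329375 [[-0.0178, -0.9997, -0.0151], [-0.9899, 0.0197, -0.1404], [0.1406, 0.0124, -0.99]] [-0.1617, 0.5089, 1.267] ['color', 'vfov', 'cx', 'cy', 'R', 't']
0.1 [ 0.17684388 -0.62498851  0.23273783] [[ 9.62218581e-01  2.72277726e-01 -4.91553451e-04]
 [ 2.72278160e-01 -9.62217459e-01  1.47113462e-03]
 [-7.24241225e-05 -1.54939234e-03 -9.99998797e-01]] 0.0918036229107778
```

View pics/scene0.png

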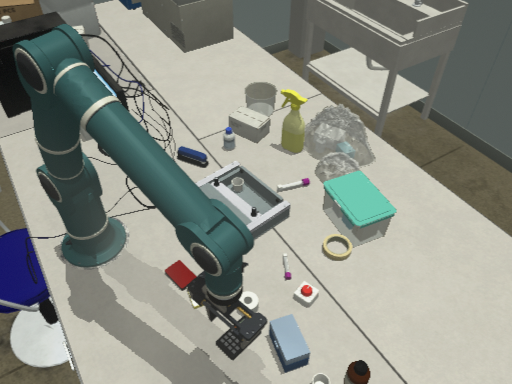

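View pics/top0.png

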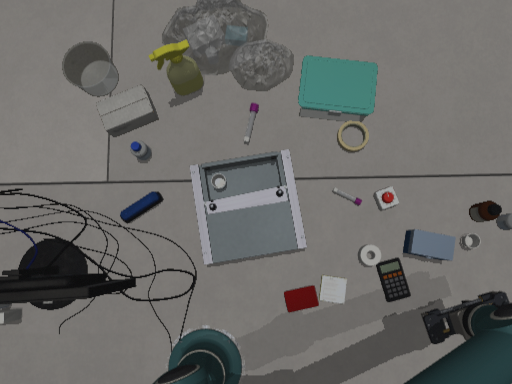

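Two tubes are candidates: top-view (250,122), behind the tray, and (347,197), to the right of it. I'll measure both and zoom in.

```bash
cat > h.py <<'E'
import numpy as np,cv2,pickle
def ray(c,u,v):
    f=c["color"].shape[0]/2/np.tan(np.radians(c["vfov"]/2)); R=np.array(c["R"]);t=np.array(c["t"])
    d=R.T@np.array([(u-c["cx"])/f,(v-c["cy"])/f,1.]); return -R.T@t,d
def onz(c,u,v,z):
    o,d=ray(c,u,v); return o+d*(z-o[2])/d[2]
def proj(c,X):
    f=c["color"].shape[0]/2/np.tan(np.radians(c["vfov"]/2)); p=np.array(c["R"])@np.asarray(X)+np.array(c["t"])
    return np.array([c["cx"]+f*p[0]/p[2],c["cy"]+f*p[1]/p[2]])
E
python3 - <<'E'
from h import *
c=pickle.load(open("top0.pkl","rb"));im=c["color"];s=pickle.load(open("scene0.pkl","rb"))
for n,(a,b) in dict(big=((255,104),(246,142)),small=((361,203),(333,190))).items():
    A,B=onz(c,*a,.009),onz(c,*b,.009);print(n,A,B,np.linalg.norm(A-B))
a=cv2.resize(im[175:215,310:410],None,fx=7.5,fy=7.5,interpolation=cv2.INTER_CUBIC)
b=cv2.resize(im[90:155,220:290],None,fx=4,fy=4,interpolation=cv2.INTER_CUBIC)
cv2.imwrite("pics/t1.png",np.vstack([a,np.pad(b,((0,0),(0,750-b.shape[1]),(0,0)))]))
cv2.imwrite("pics/tray1.png",cv2.resize(im[140:275,175:325],None,fx=4.4,fy=4.4,interpolation=cv2.INTER_CUBIC))
cv2.imwrite("pics/tray2.png",cv2.resize(s["color"][150:290,180:330],None,fx=4.2,fy=4.2,interpolation=cv2.INTER_CUBIC))
E
```

```text
big [ 0.7898322  -0.15889704  0.009     ] [ 0.66728    -0.12885413  0.009     ] 0.12618089282320347
small [ 0.4690377  -0.47651922  0.009     ] [ 0.51070265 -0.39316946  0.009     ] 0.09318342613051714
```

View pics/t1.png

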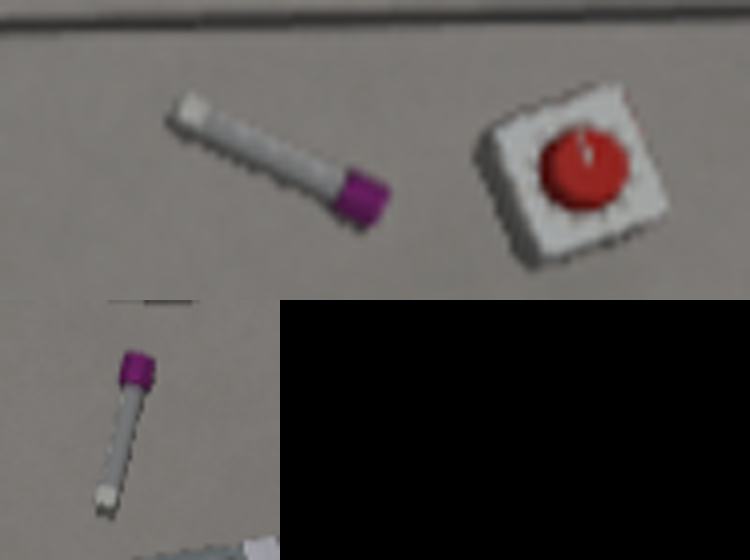

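View pics/tray1.png

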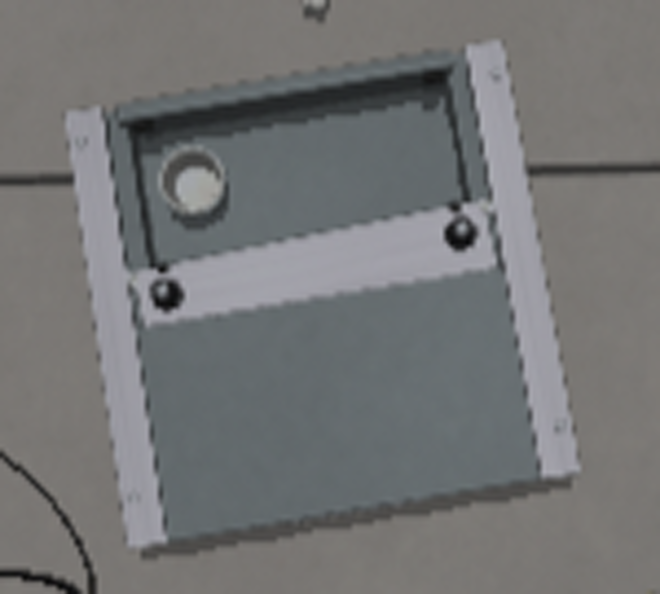

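View pics/tray2.png

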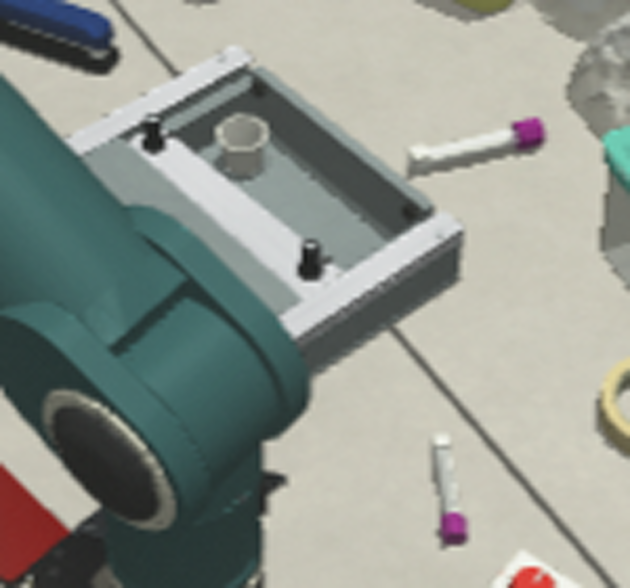

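Two tubes are in view. The one by the timer, top-view (347,197), measures 93 mm; the one behind the tray, (250,122), measures 126 mm. The smaller, near (347,197), fits the 94 mm description, and its cap is at the right end in the crop. In the tray, the cup stands on the left of the bay, and the left knob lags behind the right one.

Run:
```python
from h import *
c=pickle.load(open("top0.pkl","rb"));s=pickle.load(open("scene0.pkl","rb"));im=c["color"]
P=lambda x,y:(175+(x+.5)/4.4-.5,140+(y+.5)/4.4-.5)
cor=[P(65,110),P(500,40),P(580,471),P(129,547)] # farL farR nearR nearL
W=np.array([onz(c,*p,.066) for p in cor]);print(W.round(4))
for i in range(4):print(np.linalg.norm(W[i]-W[(i+1)%4]))
ctr=W.mean(0); ax=(W[0]+W[1]-W[2]-W[3])[:2]; ay=(W[0]+W[3]-W[1]-W[2])[:2]
print("ctr",ctr,"yaw",np.degrees(np.arctan2(ax[1],ax[0])),np.degrees(np.arctan2(-ay[0],ay[1])))
yaw=np.mean([np.arctan2(ax[1],ax[0]),np.arctan2(-ay[0],ay[1])]);Rz=np.array([[np.cos(yaw),-np.sin(yaw)],[np.sin(yaw),np.cos(yaw)]])
np.savez("tray.npz",ctr=ctr[:2],yaw=yaw)
tf=lambda w:(Rz.T@(w[:2]-ctr[:2])).round(4)
# black knobs: blob in both views
for n,d,boxes in(("top",c,[(205,200,222,214),(272,186,290,200)]),("scene",s,[(208,172,225,190),(244,204,262,220)])):
    for b in boxes:
        g=d["color"][b[1]:b[3],b[0]:b[2]].max(2); m=(g<70).astype(np.uint8)
        N,l,st,ce=cv2.connectedComponentsWithStats(m); 
        for i in range(1,N):
            if st[i,4]>8: print(n,b,st[i],ce[i]+b[:2], "TF",tf(onz(d,*(ce[i]+b[:2]),.082)))
# tube
hsv=cv2.cvtColor(im,cv2.COLOR_BGR2HSV)
A=onz(c,*((310+(360)/7.5),(175+199/7.5)),.010);B=onz(c,*((310+192/7.5),(175+110/7.5)),.010);print(A,B)
m=cv2.inRange(hsv,(135,80,30),(170,255,255))[175:215,310:375];ys,xs=np.nonzero(m);print("cap",xs.mean()+310,ys.mean()+175,len(xs),onz(c,xs.mean()+310,ys.mean()+175,.01))
hs=cv2.cvtColor(s["color"],cv2.COLOR_BGR2HSV);m=cv2.inRange(hs,(135,80,30),(170,255,255))[240:290,270:300];ys,xs=np.nonzero(m);print("cap scene",onz(s,xs.mean()+270,ys.mean()+240,.01))
# cup
print("cup",tf(onz(c,*P(193,180),.044)))
# tray corners in scene check
Q=lambda x,y:(180+(x+.5)/4.2-.5,150+(y+.5)/4.2-.5)
print("scene far corners",onz(s,*Q(232,45),.066),onz(s,*Q(463,230),.066))
```

```text
[[ 0.5871  0.0375  0.066 ]
 [ 0.6291 -0.2567  0.066 ]
 [ 0.3395 -0.3012  0.066 ]
 [ 0.2956 -0.0059  0.066 ]]
0.29724135454279527
0.2930720981648226
0.2986067911581874
0.2947290112139031
ctr [ 0.46283163 -0.13157496  0.066     ] yaw 8.598590739724672 8.289954053443829
top (205, 200, 222, 214) [ 5  4  6  7 25] [212.88 207.16] TF [0.0087 0.0974]
top (272, 186, 290, 200) [ 4  5  7  6 28] [278.85714286 193.60714286] TF [ 0.016 -0.097]
scene (208, 172, 225, 190) [ 6  7  5  7 27] [215.85185185 182.03703704] TF [0.0032 0.0891]
scene (244, 204, 262, 220) [ 7  5  5  7 28] [253.32142857 212.32142857] TF [ 0.011  -0.1088]
[ 0.47359226 -0.46742836  0.01      ] [ 0.5114302  -0.40098372  0.01      ]
cap 357.65714285714284 201.22857142857143 35 [ 0.4745458  -0.46643457  0.01      ]
cap scene [ 0.47433149 -0.46476899  0.01      ]
cup [0.0901 0.0729]
scene far corners [0.57896933 0.03818096 0.066     ] [ 0.62414753 -0.26080252  0.066     ]
```

The tray stands on the desk, centred at about (0.463, -0.132) with a yaw of 8.4°. The tube centre is at about (0.491, -0.435), with its axis at about 62°. I'll pick it up now.

```bash
cat >> h.py <<'E'
T=None
try:
    T=np.load("tray.npz"); ctr=T["ctr"]; yaw=float(T["yaw"])
    Rz=np.array([[np.cos(yaw),-np.sin(yaw)],[np.sin(yaw),np.cos(yaw)]])
    def t2w(x,y,z): return np.array([*(ctr+Rz@np.array([x,y])),z])
    def w2t(p): return np.array([*(Rz.T@(np.asarray(p)[:2]-ctr)),p[2]])
except Exception: pass
def down(deg):
    a=np.radians(deg);s,c=np.sin(a),np.cos(a)
    return np.array([[c,s,0],[s,-c,0],[0,0,-1.]])
E
python3 - <<'E'
from h import *
from rig import manip
print(np.degrees(yaw))
for a in(62,-118):
    print(a,manip.ik([.491,-.435,.12],down(a)),manip.ik(t2w(.09,-.035,.15),down(np.degrees(yaw)+90+(0 if a>0 else 180))))
a=62
manip.reach([.491,-.435,.12],down(a)); manip.command_gripper(.05)
manip.move_linear([.491,-.435,.023],rate=.1,stop_force=8)
manip.command_gripper(0.0,grasp_force=12); print(manip.get_opening(),manip.get_eef_pos())
manip.move_linear([.491,-.435,.2],rate=.15)
print(manip.get_opening(),manip.get_time(),manip.get_wrist_force())
for n in("scene","top"):
    c=manip.camera(n); cv2.imwrite(f"pics/{n}2.png",c["color"]); pickle.dump(c,open(f"{n}2.pkl","wb"))
s=cv2.imread("pics/scene2.png")[180:320,200:360];t=cv2.imread("pics/top2.png")[130:270,260:420]
cv2.imwrite("pics/g2.png",cv2.resize(np.hstack([s,t]),None,fx=2.5,fy=2.5))
E
```

```text
8.44427239658425
62 [ 48.42153089  35.4328646  -13.75657847  95.02166222  10.25018447
  50.78161349   2.61766316] [ 38.24326773  30.36607219 -34.21872551 104.47326438  21.251966
  51.65532981   2.71887631]
-118 [  22.7956469    35.61335727   22.26544654   96.96097176  -16.5672159
   50.69503129 -156.12247958] [  10.0083376    25.47551249    2.58037587  106.40172154   -1.48953921
   48.15495241 -158.2237916 ]
0.01245285691399067 [ 0.49102172 -0.43505668  0.02306764]
0.012142165345265951 5.3917 [-0.19924095  0.18208221 -0.50234357]
```

View pics/g2.png

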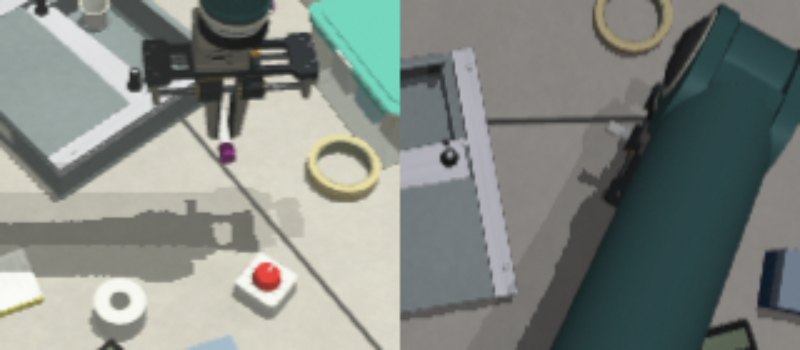

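The tube is held (opening 12 mm), cap towards the right. Next I'll place it in the bay.

Run:
```python
from h import *
from rig import manip
R=down(np.degrees(yaw)+90)
manip.reach(t2w(.091,-.032,.2),R)
manip.move_linear(t2w(.091,-.032,.07),rate=.15)
print(manip.move_linear(t2w(.091,-.032,.0305),rate=.05,stop_force=5),w2t(manip.get_eef_pos()),manip.get_opening(),manip.get_wrist_force())
manip.command_gripper(.034); manip.sleep(.2)
manip.move_linear(t2w(.091,-.032,.15),rate=.15)
manip.command_gripper(0.0,grasp_force=30)
manip.reach(t2w(-.06,.1,.15),down(np.degrees(yaw)+0)) if manip.ik(t2w(-.06,.1,.15),down(np.degrees(yaw))) is not None else print("noik")
print(manip.get_time(),manip.get_joint_positions())
for n in("scene","top"):
    c=manip.camera(n); cv2.imwrite(f"pics/{n}3.png",c["color"]); pickle.dump(c,open(f"{n}3.pkl","wb"))
s=cv2.imread("pics/scene3.png")[150:290,180:330];t=cv2.imread("pics/top3.png")[135:275,175:325]
cv2.imwrite("pics/g3.png",cv2.resize(np.hstack([s,t]),None,fx=2.6,fy=2.6))
```

```text
False [ 0.0912366  -0.03202231  0.03067673] 0.012510367233890408 [-0.63402263  0.58465977 -0.1456082 ]
12.25 [ 12.43166424   9.84172758 -12.1455902  129.62977869   3.1611374
  40.74238435 -83.44975658]
```

View pics/g3.png

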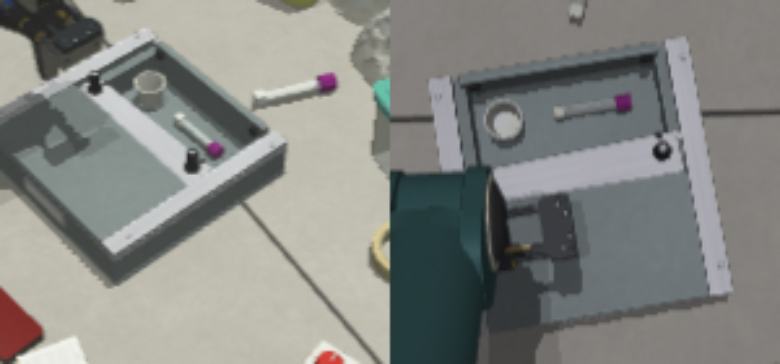

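The tube lies in the bay, let go of, and the cup is upright. Now I'll push the lagging left knob, locating it by light contact first.

Run:
```python
from h import *
from rig import manip
Z=.091
manip.move_linear(t2w(-.04,.098,Z+.02),rate=.15)
print("down",manip.move_linear(t2w(-.04,.098,Z),rate=.06,stop_force=6))
f0=manip.get_wrist_force()
print("contact",manip.move_linear(t2w(.0,.098,Z),rate=.03,stop_force=3),w2t(manip.get_eef_pos()),Rz.T@(manip.get_wrist_force()-f0)[:2])
print("push",manip.move_linear(t2w(.006,.098,Z),rate=.02,stop_force=20),w2t(manip.get_eef_pos()),Rz.T@(manip.get_wrist_force()-f0)[:2])
print(manip.get_time())
for n in("scene","top"):
    c=manip.camera(n); cv2.imwrite(f"pics/{n}4.png",c["color"]); pickle.dump(c,open(f"{n}4.pkl","wb"))
s=cv2.imread("pics/scene4.png")[150:290,180:330];t=cv2.imread("pics/top4.png")[135:275,175:325]
cv2.imwrite("pics/g4.png",cv2.resize(np.hstack([s,t]),None,fx=2.6,fy=2.6))
```

```text
down False
contact False [-0.00020553  0.09796522  0.09094157] [-1.76891904  1.69947933]
push False [0.00679016 0.09796542 0.0911503 ] [-0.62791858  0.35842588]
15.2083
```

View pics/g4.png

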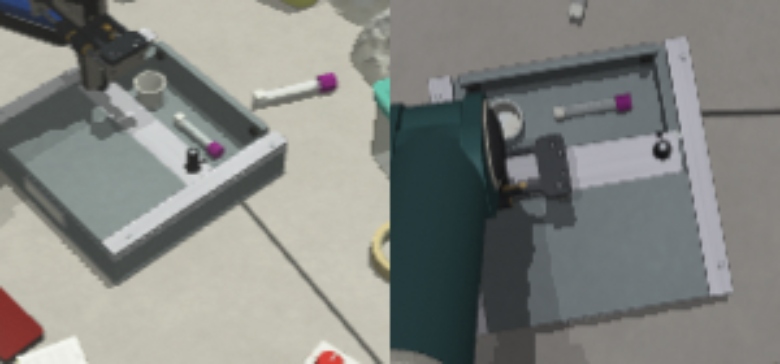

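Run:
```python
from h import *
s3=cv2.imread("pics/scene3.png")[160:220,185:275];s=cv2.imread("pics/scene4.png")[160:220,185:275]
cv2.imwrite("pics/g4b.png",cv2.resize(np.hstack([s3,s]),None,fx=4.4,fy=4.4,interpolation=cv2.INTER_CUBIC))
c=pickle.load(open("scene4.pkl","rb"))
for x in(.009,.025):print(x,(proj(c,t2w(x,.098,.089))-[185,160])*4.4)
```

```text
0.009 [134.34761776  81.81088687]
0.025 [149.92487232  73.07061824]
```

View pics/g4b.png

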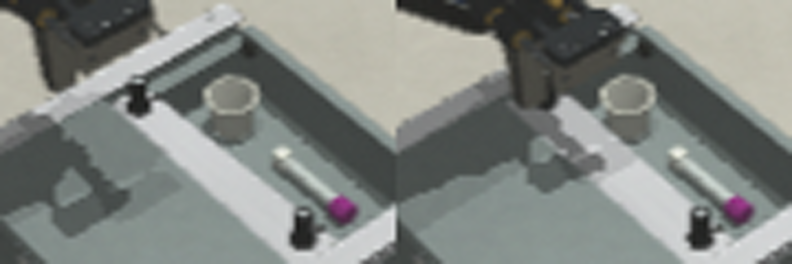

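Run:
```python
from h import *
for n in("top","scene"):
  for y in(.04,.02,.0,-.03,-.06):
    r=[]
    for k in(0,3,4):
        c=pickle.load(open(f"{n}{k}.pkl","rb"));g=cv2.cvtColor(c["color"],cv2.COLOR_BGR2GRAY).astype(np.float32)
        xs=np.arange(.015,.075,.0005);p=np.array([proj(c,t2w(x,y,.066)) for x in xs],np.float32)
        v=cv2.remap(g,p[None,:,0],p[None,:,1],cv2.INTER_LINEAR)[0]
        d=np.gradient(cv2.GaussianBlur(v[None],(9,1),2)[0]); r.append((round(float(xs[d.argmin()]),4),round(float(d.min()),1)))
    print(n,y,r)
```

```text
top 0.04 [(0.0355, -5.7), (0.0355, -6.0), (0.019, -1.5)]
top 0.02 [(0.035, -6.5), (0.035, -7.1), (0.0505, -1.5)]
top 0.0 [(0.037, -4.7), (0.037, -5.1), (0.0435, -5.0)]
top -0.03 [(0.0385, -5.8), (0.0385, -6.2), (0.0415, -6.4)]
top -0.06 [(0.0395, -6.0), (0.0395, -6.4), (0.0425, -6.7)]
scene 0.04 [(0.03, -8.0), (0.0295, -7.6), (0.037, -6.4)]
scene 0.02 [(0.0295, -9.8), (0.0295, -9.5), (0.0375, -7.5)]
scene 0.0 [(0.0305, -5.3), (0.0305, -5.2), (0.0365, -3.0)]
scene -0.03 [(0.0315, -5.5), (0.0315, -5.2), (0.0365, -4.6)]
scene -0.06 [(0.0325, -4.6), (0.046, -4.6), (0.046, -4.7)]
```

Edge profiles show that the left end moved to about 25 mm and slid at low force. Now I'll alternate.

```bash
cat >> h.py <<'E'
Z=.091; OFF=.018
def push(manip,side,target,other,sf=12,rate=.05,y=.098):
    """side +1 left,-1 right; target = knob x; other = knob x to be pushed now (its present x)"""
    p=w2t(manip.get_eef_pos()); xb=min(p[0]-.01,other-OFF-.010)
    manip.move_linear(t2w(xb,p[1],Z),rate=.1)
    if abs(p[1]-side*y)>.05:
        manip.move_linear(t2w(xb,side*y,Z),rate=.22,stop_force=15)
    f0=manip.get_wrist_force()
    st=manip.move_linear(t2w(target-OFF,side*y,Z),rate=rate,stop_force=sf)
    q=w2t(manip.get_eef_pos());f=Rz.T@(manip.get_wrist_force()-f0)[:2]
    print("LR"[side<0],"target",target,"stop",st,"knob",(q[0]+OFF).round(4),"y",q[1].round(4),"F",f.round(1),"t",round(manip.get_time(),2))
    return st,q[0]+OFF
def snap(manip,k):
    for n in("scene","top"):
        c=manip.camera(n); pickle.dump(c,open(f"{n}{k}.pkl","wb"))
        for y in(.04,.0,-.04):
            g=cv2.cvtColor(c["color"],cv2.COLOR_BGR2GRAY).astype(np.float32)
            xs=np.arange(.015,.145,.0005);p=np.array([proj(c,t2w(x,y,.066)) for x in xs],np.float32)
            v=cv2.remap(g,p[None,:,0],p[None,:,1],cv2.INTER_LINEAR)[0]
            d=np.gradient(cv2.GaussianBlur(v[None],(9,1),2)[0]); print(n,y,"edge",round(float(xs[d.argmin()]),4),round(float(d.min()),1))
    s=pickle.load(open(f"scene{k}.pkl","rb"))["color"][150:290,180:330];t=pickle.load(open(f"top{k}.pkl","rb"))["color"][135:275,175:325]
    cv2.imwrite(f"pics/g{k}.png",cv2.resize(np.hstack([s,t]),None,fx=2.6,fy=2.6))
E
python3 - <<'E'
from h import *
from rig import manip
st,R=push(manip,-1,.036,.016)
snap(manip,5)
E
```

```text
R target 0.036 stop False knob 0.0366 y -0.098 F [ 0.8 -0. ] t 17.43
scene 0.04 edge 0.0425 -8.6
scene 0.0 edge 0.045 -12.2
scene -0.04 edge 0.043 -8.0
top 0.04 edge 0.0475 -6.2
top 0.0 edge 0.1135 -4.6
top -0.04 edge 0.073 -5.0
```

View pics/g5.png

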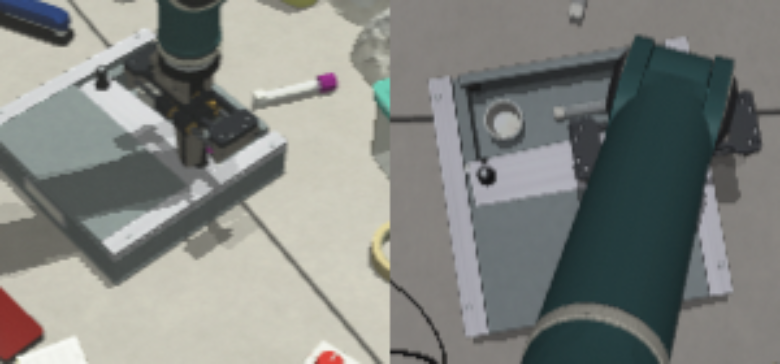

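The left knob is at top crop (487,175), about 23–25 mm in the tray frame, and the right end is at about 36 mm, as expected. I'll continue alternating and stop if anything binds.

Run:
```python
from h import *
from rig import manip
x={1:.023,-1:.0366}
for s,t in((1,.047),(-1,.058),(1,.069),(-1,.080)):
    st,x[s]=push(manip,s,t,x[s])
    if st: break
snap(manip,6)
```

```text
L target 0.047 stop False knob 0.0477 y 0.0981 F [0.2 0.6] t 19.79
R target 0.058 stop False knob 0.0587 y -0.0979 F [ 0.  -0.5] t 21.96
L target 0.069 stop False knob 0.0698 y 0.0981 F [1.2 0.1] t 24.12
R target 0.08 stop False knob 0.0807 y -0.0979 F [-0.8 -0.4] t 26.29
scene 0.04 edge 0.0905 -8.7
scene 0.0 edge 0.0895 -10.5
scene -0.04 edge 0.0885 -6.8
top 0.04 edge 0.093 -7.0
top 0.0 edge 0.0445 -2.8
top -0.04 edge 0.122 -2.0
```

View pics/g6.png

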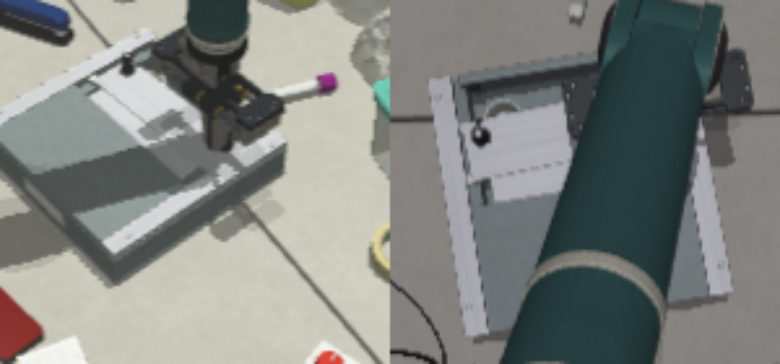

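Run:
```python
from h import *
from rig import manip
x={1:.0698,-1:.0807}
for s,t in((1,.091),(-1,.102),(1,.108)):
    st,x[s]=push(manip,s,t,x[s])
    if st: break
else:
    f0=manip.get_wrist_force()
    st=manip.move_linear(t2w(.122-OFF,.098,Z),rate=.012,stop_force=9)
    print("Lhome",st,w2t(manip.get_eef_pos())+[OFF,0,0],Rz.T@(manip.get_wrist_force()-f0)[:2],manip.get_time())
snap(manip,7)
```

```text
L target 0.091 stop False knob 0.0917 y 0.0981 F [0. 0.] t 28.56
R target 0.102 stop False knob 0.1027 y -0.0979 F [-0.3  0.1] t 30.73
L target 0.108 stop False knob 0.1085 y 0.0981 F [-0.8 -0.9] t 32.79
Lhome True [0.11154185 0.09792939 0.09036978] [0.38863275 0.49312075] 33.425
scene 0.04 edge 0.1225 -8.5
scene 0.0 edge 0.1205 -7.4
scene -0.04 edge 0.1195 -8.9
top 0.04 edge 0.087 -10.8
top 0.0 edge 0.126 -11.1
top -0.04 edge 0.125 -15.0
```

View pics/g7.png

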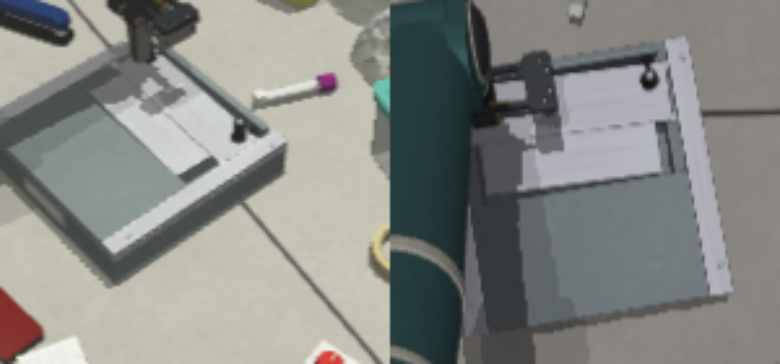

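The left end stopped at about 111.5 mm, its home stop. Next is the right end.

Run:
```python
from h import *
from rig import manip
st,x=push(manip,-1,.1085,.1027)
if not st:
    f0=manip.get_wrist_force()
    st=manip.move_linear(t2w(.124-OFF,-.098,Z),rate=.012,stop_force=15)
    print("Rhome",st,w2t(manip.get_eef_pos())+[OFF,0,0],Rz.T@(manip.get_wrist_force()-f0)[:2],manip.get_time())
snap(manip,8)
```

```text
R target 0.1085 stop False knob 0.1091 y -0.0976 F [0.1 0.5] t 35.37
Rhome True [ 0.11198839 -0.09831755  0.09026691] [-1.01996782  0.91741239] 36.125
scene 0.04 edge 0.124 -9.6
scene 0.0 edge 0.1245 -11.2
scene -0.04 edge 0.1225 -8.9
top 0.04 edge 0.1295 -14.0
top 0.0 edge 0.0895 -7.5
top -0.04 edge 0.1425 -0.3
```

View pics/g8.png

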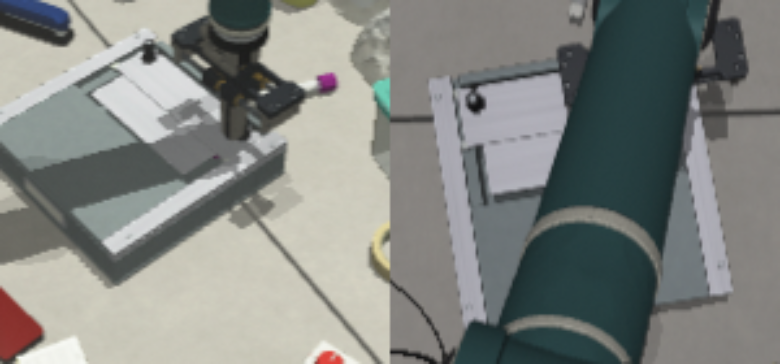

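Both ends read home. I'll re-check the left end by touch, then repeat the final push slowly so that the force dwells.

Run:
```python
from h import *
from rig import manip
import threading
for s,sf in((1,9),(-1,16)):
    st,x=push(manip,s,.1095,.111)
    f0=manip.get_wrist_force(); t0=manip.get_time()
    st=manip.move_linear(t2w(.124-OFF,s*.098,Z),rate=.006,stop_force=sf)
    print("LR"[s<0],st,(w2t(manip.get_eef_pos())+[OFF,0,0]).round(4),Rz.T@(manip.get_wrist_force()-f0)[:2],t0,manip.get_time())
# retreat
p=w2t(manip.get_eef_pos())
manip.move_linear(t2w(p[0]-.03,p[1],Z),rate=.1)
manip.move_linear(t2w(p[0]-.03,p[1],.2),rate=.15)
manip.reach([.3,-.5,.3],down(15))
snap(manip,9)
c=pickle.load(open("top9.pkl","rb"));s=pickle.load(open("scene9.pkl","rb"))
for n,d in(("top",c),("scene",s)):
  for y in(.098,-.098):
    u,v=proj(d,t2w(.112,y,.08)).round().astype(int)
    g=d["color"][v-9:v+10,u-9:u+10].max(2);N,l,st,ce=cv2.connectedComponentsWithStats((g<70).astype(np.uint8))
    for i in range(1,N):
        if st[i,4]>8: print(n,y,st[i],w2t(onz(d,*(ce[i]+[u-9,v-9]),.082)).round(4))
print(manip.get_time(),manip.get_eef_pos(),manip.get_wrist_force())
cv2.imwrite("pics/f9.png",np.hstack([cv2.resize(s["color"],(400,300)),cv2.resize(c["color"],(400,300))]))
```

```text
L target 0.1095 stop False knob 0.1099 y 0.0972 F [-0.2 -0.2] t 37.84
L True [0.1116 0.098  0.0904] [-0.11366094  0.97472369] 37.8417 38.9167
R target 0.1095 stop False knob 0.1103 y -0.097 F [-0.7 -0.6] t 40.52
R True [ 0.1121 -0.0985  0.0902] [-0.72553835 -1.12976039] 40.525 41.9
scene 0.04 edge 0.1285 -2.5
scene 0.0 edge 0.133 -0.4
scene -0.04 edge 0.1235 -10.2
top 0.04 edge 0.1295 -13.2
top 0.0 edge 0.129 -10.5
top -0.04 edge 0.1285 -8.5
top 0.098 [ 4  1 15  6 24] [0.1268 0.0929 0.082 ]
top 0.098 [ 7  8  6  6 26] [0.1048 0.0979 0.082 ]
top -0.098 [ 6  3  7 11 42] [ 0.1111 -0.0981  0.082 ]
scene 0.098 [  0   0  19  19 310] [0.1045 0.0933 0.082 ]
scene -0.098 [ 7  8  9  8 33] [ 0.1028 -0.1097  0.082 ]
44.75 [ 0.30141452 -0.49891192  0.29949663] [-0.44413924  0.11224379  1.40110879]
```

View pics/g9.png

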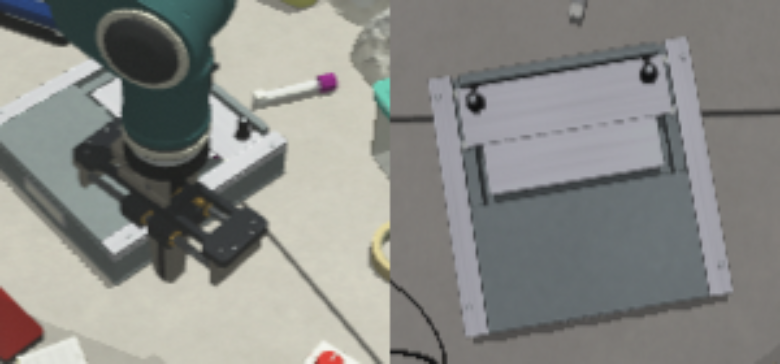

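View pics/f9.png

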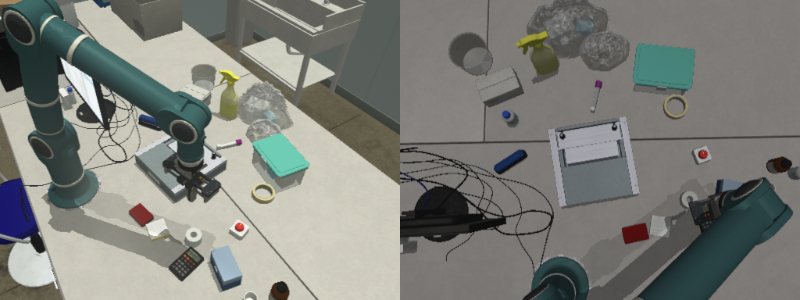

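Touch says both ends are home (L 111.6 mm, R 112.1 mm). The camera blob for the left knob reads lower, at 105 mm, though the right one's mask merges with shadow. I'll resolve that with an enlarged crop.

Run:
```python
from h import *
c=pickle.load(open("top9.pkl","rb"))
im=c["color"][145:185,195:290]; k=8
o=cv2.resize(im,None,fx=k,fy=k,interpolation=cv2.INTER_CUBIC)
for y in(.1,-.1):
    for z,col in((.089,(0,0,255)),(.067,(0,255,0))):
        p=[((proj(c,t2w(.112+.008*np.cos(a),y+.008*np.sin(a),z))-[195,145]+.5)*k).astype(int) for a in np.linspace(0,6.28,24)]
        cv2.polylines(o,[np.array(p)],True,col,1)
for x,z in((.135,.066),(.147,.066)):
    p=[((proj(c,t2w(x,y,z))-[195,145]+.5)*k).astype(int) for y in(-.11,.11)]
    cv2.line(o,tuple(map(int,p[0])),tuple(map(int,p[1])),(255,0,0),1)
cv2.imwrite("pics/z9.png",o)
```

```text
(no output)
```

View pics/z9.png

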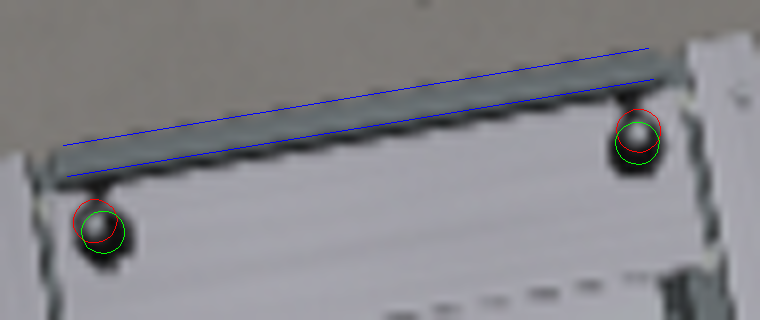

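Both knobs and the front edge sit at the same small offset from the projected model, so the cover is parallel to the wall and the offset is a camera or frame bias. The left end has only been pushed with 9 N, so I'll confirm it with a firmer push. Then I'll repeat the final right push, retreat and hand in.

Run:
```python
from h import *
from rig import manip
manip.reach(t2w(.06,.098,.2),down(np.degrees(yaw)))
manip.move_linear(t2w(.075,.098,Z),rate=.2,stop_force=10)
for s,sf in((1,15),(-1,16)):
    st,x=push(manip,s,.1095,.111)
    st=manip.move_linear(t2w(.122-OFF,s*.098,Z),rate=.008,stop_force=sf)
    print("LR"[s<0],st,(w2t(manip.get_eef_pos())+[OFF,0,0]).round(4),manip.get_time())
p=w2t(manip.get_eef_pos())
manip.move_linear(t2w(p[0]-.03,p[1],Z),rate=.1)
manip.move_linear(t2w(p[0]-.03,p[1],.2),rate=.15)
print(manip.get_time())
c=manip.camera("scene");cv2.imwrite("pics/s10.png",cv2.resize(c["color"][130:290,170:340],None,fx=3.5,fy=3.5))
```

```text
L target 0.1095 stop False knob 0.1093 y 0.0981 F [-0.8 -0.2] t 48.27
L True [0.1116 0.0979 0.0901] 49.1667
R target 0.1095 stop False knob 0.1103 y -0.097 F [-1.2  0.4] t 50.77
R True [ 0.112  -0.0985  0.0902] 51.7417
53.0667
```

View pics/s10.png

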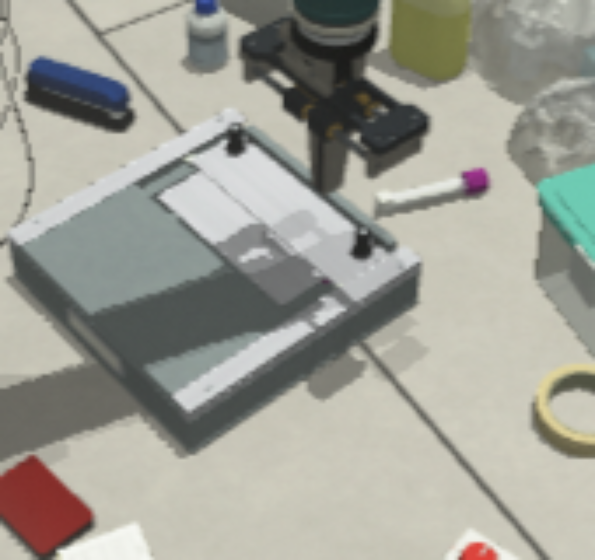

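The cover is fully closed with both knobs, at crop (236,140) and (363,243), against the far wall. The arm is clear above the tray.

Run:
```python
from rig import manip
manip.sleep(.3); manip.close_job(); print(manip.get_time())
```

```text
the job is handed in; nothing more can be done
the job is handed in; nothing more can be done
```

The tube lies in the tray's bay beside the cup, the cover is closed against its stop, and I handed the job in at about 53 s of robot time. No verdict was reported.

- **Tube:** I took the smaller one (93 mm measured, against 126 mm for the look-alike), laid it in the bay and let go. The pictures then showed it lying flat with the cup upright.
- **Closing:** I pushed the two ends forward in turn, about 22 mm at a time, and the cover never bound.
- **Final push:** I set the last pushes against the stop to 15 N on the left end and 16 N on the right. The same stop points came up each time: 111.6 mm on the left and 112.0 mm on the right, where home is 112 mm.
- **A check that disagreed:** the top camera put the left knob lower, at about 105 mm. Its mask for the right knob ran into shadow, so that reading was no help. In the enlarged view both knobs and the far wall are shifted by roughly the same few millimetres, so I took it as a small error in my tray position and trusted the touch readings.
- **Not seen at the end:** the closed cover hides the tube and cup, so neither was checked directly after closing. In the last pictures none of the other things on the desk appeared to have moved, but I did not measure them.

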